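# Unhook the dipping carrier and hold it over the pouring pan

### The job

Grip the steel dipping carrier by its eye, without touching the raw cup in it, lift it off the drip stand's hook and, keeping it level all the way, bring it over the middle of the grey pan, well clear of the rim, ready for me to pour glaze over the cup. Finish holding it there in the gripper, still and level: do not set it down or let go. Leave the pan and everything else on the table undisturbed, and do not force the stand.

Things in the scene. Friction and masses are not known exactly. Their poses are not given: they have to be found in the camera images.
- carrier: Steel dipping carrier, 0.4 kg, loose. Origin: centre of its tray's underside, z up; 191 mm high. Tray 108 x 108 mm, floor 6 mm above the origin, rim 14 mm high. A stirrup handle stands in its plane x = 0: 6 mm wires rise at y = +56 and -56 mm to z = 98 mm, then slope in to the eye at the top. It hangs across the hook, its x within 0.1 rad of the stand's x, underside 60 mm above the table.
- carrier_eye (a point): Middle of the carrier's upright rectangular eye, the grasp point, 165 mm above the carrier's origin, same axes. Flat bar sides 6 mm thick, 18 mm wide in x, from 41 mm below this point to 26 mm above it; outer faces 44 mm apart in y: grasp them from above, closing along y. Inside width 32 mm. The 6 mm top bar, underside 20 mm above this point, rests on the hook.
- cup: Raw unglazed cream cup, rim radius 33 mm, 68 mm high, about 0.18 kg, standing loose and upright on the carrier's tray near its middle (within about 8 mm). Origin: centre of its underside; z up. A like cup stands on the table and is not the one meant.
- stand: Steel drip stand, fixed. Origin: on the table under the hanging place; z up. Foot plate 10 mm thick, x -65 to +135, y -65 to +65 mm. Post of radius 9 mm at x = +105 mm, 247 mm high; from its top the hook runs level to the stand's -x, roughly towards the robot (turned up to 0.4 rad). Stand and pan may trade sides.
- stand_hook (a point): Where the eye rests on the stand's hook: centre of the hook's upper face, 245 mm above the table, same axes as the stand. Flat bar 18 mm wide, 5 mm thick; from x = -18 to -22 mm it turns up in a lip 12 mm high. To come off, the eye must rise more than 12 mm (25 to 60 mm is good), then move along the stand's -x by 40 mm or more.
- pan: Grey round pouring pan, an open bowl, rim radius 120 mm, 65 mm high, loose, 0.8 kg, empty. Origin: centre of its underside, on the table; z up.
- slip_jar: Bystander: jar with white cap, radius 33 mm, 85 mm high; origin at centre of underside. Stands between the stand and the pan.
- flowerpot: Bystander: tapered pot upside down, base radius 46 mm, 95 mm high; origin at centre of underside. Stands between the stand and the pan, farther from the robot.
- spare_cup: Bystander: a second raw cup, radius 33 mm, 68 mm high, on the table at the left; origin at centre of underside.
- saucer: Bystander: raw saucer, radius 50 mm, 20 mm high, on the table at the left; origin at centre of underside.
- roller: Bystander: wooden rolling pin, 260 mm long, 42 mm thick, lying at the right; origin under its middle.
Mind the look-alikes: they are no part of the job. What is shaped like the cup but pink is not meant.

How it is judged:
By the outcome, as a careful person would: the job done as asked, in the order asked, and still so for the second after the job is handed in, while the arm keeps its last pose, push and grip.
It also fails if it takes over 43 s, if anything falls off the work surface, if the arm or the gripper's body presses on something with over 40 N, if the wrist force passes 120 N, or if a joint passes its speed limit or range.

### The arm

A 6-joint arm with a two-finger parallel gripper is mounted at the origin on the work surface. World frame = base frame: x ahead of the robot, y to its left, z up, the work surface at z = 0. Lengths are in m, angles in rad, forces in N, time in s.
With the tool pointing down it reaches from about 0.25 to 0.8 m from the base axis. Payload 3.9 kg.
Tool frame: the origin (TCP) lies midway between the tips of the shut fingers; the grasp point (between the pads) lies 19 mm behind it; z points along the fingers, y is the direction in which the jaws open and shut (so a half turn about z gives the same grasp; the last joint's range is limited). The gripper opens to 85 mm and grips with 20 to 120 N. Pads are 22 mm wide; open, the fingers measure 114 mm over their backs; the gripper's body (76 mm by 85 mm) begins 54 mm behind the grasp point. The pads swing forward as they close: fully open they stand 13 mm farther back than shut.
Start: joints at [1.283, 0.26, -0.138, 1.173, 0, 1.571], TCP at [0.149, 0.503, 0.196] pointing down, gripper open.
Joint ranges: [-2.78, 2.78], [-0.83, 1.72], [-1.28, 1.37], [-1.9, 2.12], [-1.57, 1.48], [-3.14, 3.14]. Speed limits (rad/s): [2.57, 2.57, 3.14, 3.14, 3.14, 3.14].

### API

Orientations are given as a rotation vector (axis times angle).
In Python, from plant import r, cams gives the robot as it stands.
- The arm moves only by the tool drive_tool, never from a script. Its argument "commands" is a list of rows, each a list of 7 numbers: the shift along the tool's x, y, z in units of 40 mm (1.0 is 40 mm), then the turn, a rotation vector about the tool's x, y, z in units of 8 degrees (1.0 is 8 degrees), then the finger opening in mm, from 0 to 85.4. A call has 1 to 8 rows; each row is the pose to reach, as a shift and turn from the pose commanded when the call began, along the tool's axes at that moment; what a row does not reach only later rows make up. A row lasts 1/10 s, in which the tool goes at most 50 mm and 8.59 degrees, less where a joint would pass 70% of its speed; a pose out of reach is approached as far as the arm can. A call with a gripper value outside its range is refused whole. The fingers move at their own pace and stop on an object; the grip force is fixed at half the most. Time passes only in rows, so rows that repeat a pose let the fingers close. It gives the time, the measured TCP pose, the force and the opening at its end, in the units of the state.
- r.sense(): the state, without advancing time (a new reading comes with each control period).
- cams.snapshot(name): name is "scene" or "top" or "wrist"; returns (picture, depth): 384x512x3 uint8, red, green, blue; 384x512 float32, m along the optical axis (not along the pixel's ray), 0 where there is no reading.
- cams.get_calibration(name): a dict with "fx", "fy", "cx", "cy" (pixels), "k1" (the pictures are not rectified: a ray, as slopes to the right and down, at radius r is drawn at 1 + k1 r^2 times it, then the intrinsics apply), "R" (3x3) and "t" (3): a world point X has camera coordinates R X + t; the wrist camera has in their place "hand_eye" (4x4, takes a point from camera to tool coordinates, whose origin is the TCP and whose axes are the flange's). Camera axes: x right, y down, z forward; pixel columns grow to the right and rows downward; lengths in m; the calibration is good to about 2 mm. A picture is of the moment at which its call begins: read the wrist's pose just before it. get_calibration takes no time and is no camera call.
- r.job_done(): hands the job in, once; it reports no verdict.
The state is a dict: "clock": time; "joint_positions": joint angles; "qvel": joint speeds; "joint_torque": joint torques, N m; "tool_pos": TCP position; "eef_rot": TCP orientation; "ft_force": force on the tool from outside, world axes, zero at the start; "moment": the same for the moment, N m; "grip_width": finger opening in m.
Only numpy, scipy, OpenCV 4.12 (cv2) and the standard library are available. Lean on these libraries where they do the work, as an engineer would, in place of code of your own. Each camera call takes 0.05 s, during which the arm holds its last target. There are 200 camera calls.

## Working session

There is one attempt and no reset: what is moved stays moved. The work goes in short steps, Python scripts to look and compute and a tool call to move; the robot and the scene stay as the last step left them, time stands still between calls to the robot, and variables do not carry over. Pictures are saved under pics/ and viewed, about 8 in all and at most 12, crops included, and the job is handed in when it is done.

Besides the shell and the picture viewer there is one more tool, called after ">>>" as a command line: name --pt "numbers of a row" for each row, then --argument value for the rest. drive_tool: Moves the arm, as the interface text tells. Its arguments: {"type":"object","properties":{"commands":{"type":"array"}},"required":["commands"]}

```bash
mkdir -p pics; ls
cat > h.py <<'E'
import numpy as np, cv2
from plant import r, cams
from scipy.spatial.transform import Rotation as Ro
def cloud(name):
    s=r.sense(); im,d=cams.snapshot(name); c=cams.get_calibration(name)
    h,w=d.shape; u,v=np.meshgrid(np.arange(w),np.arange(h))
    x=(u-c["cx"])/c["fx"]; y=(v-c["cy"])/c["fy"]
    xu,yu=x.copy(),y.copy()
    for _ in range(10):
        f=1+c["k1"]*(xu**2+yu**2); xu,yu=x/f,y/f
    P=np.stack([xu*d,yu*d,d],-1)
    if "R" in c: W=(P-np.array(c["t"]))@np.array(c["R"])
    else:
        H=np.array(c["hand_eye"]); T=P@H[:3,:3].T+H[:3,3]
        W=T@Ro.from_rotvec(s["eef_rot"]).as_matrix().T+s["tool_pos"]
    W[d==0]=np.nan
    return im,W
def save(im,n): cv2.imwrite("pics/"+n,im[...,::-1])
E
python3 - <<'E'
from h import *
s=r.sense(); print({k:np.round(v,3) for k,v in s.items()})
for n in("scene","top"):
    im,W=cloud(n); np.savez(n+".npz",im=im,W=W); c=cams.get_calibration(n)
    print(n,np.round(c.get("R"),2).tolist(),c.get("t"),c["fx"])
    save(im,n+"0.png")
E
```

```text
pics
{'clock': np.float64(0.0), 'joint_positions': array([ 1.283,  0.261, -0.139,  1.173, -0.   ,  1.571]), 'qvel': array([ 0.001,  0.   ,  0.001, -0.001,  0.001, -0.   ]), 'joint_torque': array([ 1.0000e-03, -4.0568e+01,  2.5392e+01,  1.9000e-02, -0.0000e+00,
        0.0000e+00]), 'tool_pos': array([0.149, 0.503, 0.195]), 'eef_rot': array([-4.500e-01, -3.109e+00,  3.000e-03]), 'ft_force': array([ 0.049, -0.788,  0.5  ]), 'moment': array([ 0.023, -0.01 ,  0.046]), 'grip_width': np.float64(0.085)}
scene [[0.85, 0.53, -0.02], [0.27, -0.48, -0.83], [-0.45, 0.7, -0.55]] [-0.43715052  0.00795556  1.6212918 ] 411.851482095174
top [[-0.01, -1.0, 0.0], [-1.0, 0.01, -0.08], [0.08, -0.0, -1.0]] [-0.0016481   0.52576794  1.21387152] 379.56451618153886
```

View pics/scene0.png

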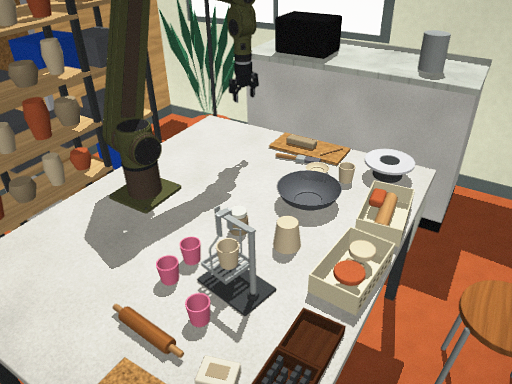

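View pics/top0.png

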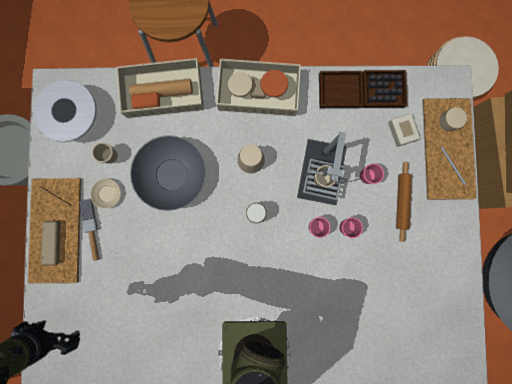

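The scene shows the stand, with carrier and cream cup, at scene (228,253) / top (325,175). The pan is at top (168,173), the jar at (256,212) and the flowerpot at (251,158).

Cup candidates in top: the cream cup in the carrier (325,177), the cream spare cup on the table (104,153), and pink cups at (372,174), (319,227) and (352,227). The one meant is the cream cup standing on the tray. Next I measure and crop to confirm.

Run:
```python
from h import *
z=np.load("top.npz"); W=z["W"]; im=z["im"]
zs=np.load("scene.npz"); S=zs["W"]
cr=cv2.resize(im[120:220,280:400],None,fx=4,fy=4,interpolation=cv2.INTER_CUBIC)
c2=cv2.resize(zs["im"][195:315,180:290],None,fx=3.5,fy=400/120,interpolation=cv2.INTER_CUBIC)
h=min(len(cr),len(c2)); save(np.hstack([cr[:h],c2[:h]])[:,:800],"crop.png")
def box(W,x0,x1,y0,y1,z0,z1):
    m=(W[...,0]>x0)&(W[...,0]<x1)&(W[...,1]>y0)&(W[...,1]<y1)&(W[...,2]>z0)&(W[...,2]<z1); return W[m],m
for n,A in(("top",W),("scene",S)):
    o=A[173,168] if n=="top" else A[253,228]; print(n,o)
    b=(.3,.75,-.4,.0)
    for lo,hi in((.005,.02),(.055,.09),(.1,.14),(.14,.19),(.19,.225),(.225,.236),(.236,.25),(.25,.275)):
        p,_=box(A,*b,lo,hi)
        if len(p)>4:
            q=p[:,:2].astype(np.float32); rc=cv2.minAreaRect(q); print(n,lo,len(p),p.mean(0).round(3),[np.round(k,3) for k in rc])
    p,_=box(A,.3,.75,.05,.5,.05,.075)
    A_=np.c_[2*p[:,:2],np.ones(len(p))]; so=np.linalg.lstsq(A_,(p[:,:2]**2).sum(1),rcond=None)[0]
    print("pan",len(p),so[:2],np.sqrt(so[2]+so[:2]@so[:2]),p.min(0),p.max(0))
for nm,(v,u) in dict(jar=(212,256),pot=(158,251)).items(): print(nm,W[v,u])
```

```text
top [0.58521166 0.2804612  0.00269981]
top 0.005 2649 [ 0.545 -0.212  0.009] [array([ 0.525, -0.2  ]), array([0.449, 0.399]), np.float64(0.075)]
top 0.055 1156 [ 0.506 -0.194  0.073] [array([ 0.523, -0.189]), array([0.397, 0.286]), np.float64(76.567)]
top 0.1 153 [ 0.573 -0.204  0.125] [array([ 0.592, -0.138]), array([0.134, 0.272]), np.float64(0.594)]
top 0.14 80 [ 0.59  -0.221  0.168] [array([ 0.581, -0.24 ]), array([0.106, 0.118]), np.float64(52.672)]
top 0.19 36 [ 0.601 -0.219  0.207] [array([ 0.601, -0.231]), array([0.045, 0.114]), np.float64(76.618)]
top 0.225 14 [ 0.567 -0.214  0.23 ] [array([ 0.599, -0.215]), array([0.117, 0.042]), np.float64(2.933)]
top 0.236 288 [ 0.603 -0.23   0.246] [array([ 0.597, -0.222]), array([0.039, 0.134]), np.float64(81.959)]
top 0.25 142 [ 0.56  -0.221  0.253] [array([ 0.591, -0.233]), array([0.044, 0.127]), np.float64(70.954)]
pan 1094 [0.59254724 0.30450002] 0.12396639199280833 [0.46080989 0.14951206 0.05001458] [0.69923943 0.4998043  0.07407715]
scene [ 0.57801001 -0.24249269  0.13457096]
scene 0.005 1948 [ 0.589 -0.235  0.01 ] [array([ 0.499,
[... 305 characters left out ...]
 [array([ 0.584, -0.246]), array([0.106, 0.128]), np.float64(51.437)]
scene 0.19 167 [ 0.598 -0.236  0.206] [array([ 0.601, -0.226]), array([0.043, 0.126]), np.float64(85.861)]
scene 0.225 48 [ 0.607 -0.242  0.231] [array([ 0.603, -0.239]), array([0.046, 0.116]), np.float64(69.302)]
scene 0.236 317 [ 0.598 -0.232  0.245] [array([ 0.596, -0.225]), array([0.046, 0.137]), np.float64(83.767)]
scene 0.25 79 [ 0.549 -0.22   0.252] [array([ 0.546, -0.219]), array([0.045, 0.035]), np.float64(78.564)]
pan 633 [0.60032964 0.30263424] 0.12684750356739988 [0.45941282 0.14575069 0.05003295] [0.69645924 0.49961359 0.07270982]
jar [ 0.45199379 -0.00951279  0.08607654]
pot [0.61774846 0.00452531 0.09633476]
```

View pics/crop.png

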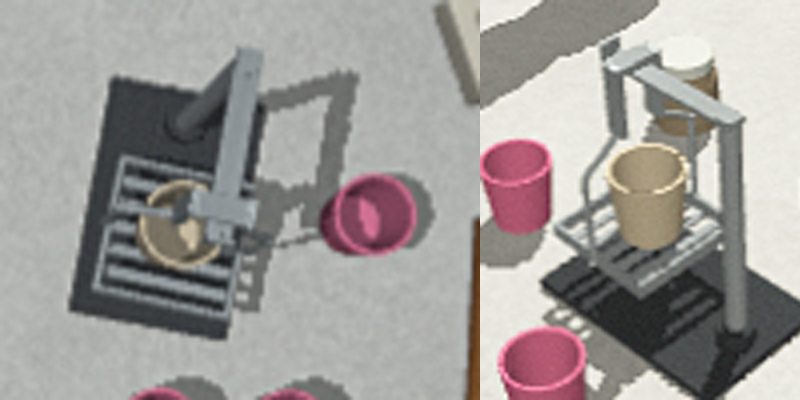

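The crop confirms it: the cream cup sits in the carrier hanging on the hook, with a pink one beside it. Next I fit the axes more precisely.

Run:
```python
from h import *
T=np.load("top.npz"); Sc=np.load("scene.npz")
def sel(A,x0,x1,y0,y1,z0,z1): return A[(A[...,0]>x0)&(A[...,0]<x1)&(A[...,1]>y0)&(A[...,1]<y1)&(A[...,2]>z0)&(A[...,2]<z1)]
def ang(p):
    q=p[:,:2]-p[:,:2].mean(0); w,v=np.linalg.eigh(q.T@q); d=v[:,1]; return np.degrees(np.arctan2(d[1],d[0])),p.mean(0).round(4),np.sqrt(w/len(p)).round(4),len(p)
for n,Z in(("top",T),("scene",Sc)):
    W=Z["W"];im=Z["im"].astype(int)
    print(n,"hook",ang(sel(W,.575,.66,-.29,-.18,.24,.252)))
    p=sel(W,.52,.575,-.29,-.16,.2465,.27); print("eyeTop/lip",ang(p)); 
    # foot plate dark
    m=(im.sum(-1)<200)&(np.abs(W[...,2]-.01)<.008)&(W[...,0]>.4)&(W[...,0]<.8)&(W[...,1]>-.4)&(W[...,1]<-.05)
    q=W[m]; rc=cv2.minAreaRect(q[:,:2].astype(np.float32)); print("foot",len(q),rc)
    p=sel(W,.42,.66,-.33,-.12,.059,.085); pink=None
    g=(W[...,2]>.055)&(W[...,2]<.085)&(np.ptp(im,axis=-1)<30)&(W[...,0]>.47)&(W[...,0]<.64)&(W[...,1]>-.31)&(W[...,1]<-.12)
    rc=cv2.minAreaRect(W[g][:,:2].astype(np.float32)); print("tray",g.sum(),rc)
    c=(W[...,2]>.11)&(W[...,2]<.145)&(im[...,0]-im[...,2]>25)&(np.abs(W[...,0]-.57)<.08)&(np.abs(W[...,1]+.22)<.08)
    q=W[c];print("cup",ang(q))
# print list of eye region
p=sel(T["W"],.52,.60,-.27,-.17,.15,.30)
for a in p[np.argsort(p[:,0])][:90:1]: print(*a.round(3),end=' | ')
```

```text
top hook (np.float64(168.27934550042116), array([ 0.6176, -0.2335,  0.2469]), array([0.0055, 0.0249]), 224)
eyeTop/lip (np.float64(71.47850840730737), array([ 0.5527, -0.2197,  0.2524]), array([0.0104, 0.0114]), 158)
foot 906 ((0.6440597772598267, -0.24597257375717163), (0.3338424861431122, 0.24978385865688324), 11.897284507751465)
tray 512 ((0.5551527142524719, -0.21792124211788177), (0.11335770785808563, 0.10856694728136063), 77.09748077392578)
cup (np.float64(-162.52821532416078), array([ 0.552 , -0.2058,  0.1351]), array([0.0162, 0.0229]), 54)
scene hook (np.float64(167.32772648470325), array([ 0.6191, -0.2363,  0.2448]), array([0.0059, 0.0251]), 184)
eyeTop/lip (np.float64(67.24855952593256), array([ 0.5496, -0.2203,  0.2508]), array([0.0111, 0.0123]), 120)
foot 864 ((0.5864272117614746, -0.23079940676689148), (0.12677770853042603, 0.1974000483751297), 78.0361328125)
tray 584 ((0.5523330569267273, -0.2220136523246765), (0.11625754833221436, 0.11326739937067032), 77.53477478027344)
cup (np.float64(126.87236754515246), array([ 0.5566, -0.2169,  0.1244]), array([0.0175, 0.0241]), 3
[... 1167 characters left out ...]
4 -0.24 0.254 | 0.544 -0.235 0.254 | 0.544 -0.224 0.254 | 0.544 -0.229 0.253 | 0.545 -0.252 0.18 | 0.545 -0.227 0.253 | 0.545 -0.222 0.251 | 0.545 -0.258 0.175 | 0.545 -0.22 0.249 | 0.545 -0.212 0.249 | 0.545 -0.256 0.174 | 0.545 -0.262 0.173 | 0.545 -0.214 0.248 | 0.546 -0.268 0.17 | 0.546 -0.21 0.245 | 0.546 -0.234 0.221 | 0.546 -0.218 0.244 | 0.546 -0.266 0.167 | 0.547 -0.237 0.256 | 0.547 -0.232 0.255 | 0.547 -0.24 0.254 | 0.547 -0.229 0.254 | 0.547 -0.211 0.254 | 0.547 -0.227 0.253 | 0.547 -0.213 0.254 | 0.547 -0.222 0.252 | 0.548 -0.225 0.251 | 0.548 -0.216 0.251 | 0.548 -0.235 0.25 | 0.548 -0.219 0.25 | 0.548 -0.258 0.175 | 0.548 -0.256 0.173 | 0.548 -0.21 0.246 | 0.549 -0.239 0.256 |
```

```bash
cat >> h.py <<'E'
def move(pos,yaw_y,flip=0,show=True):
    """shift (40mm) & turn (8deg) from the present pose to a downward tool at pos whose y axis is along yaw_y deg"""
    s=r.sense(); R0=Ro.from_rotvec(s["eef_rot"]); a=np.radians(yaw_y)
    y=np.array([np.cos(a),np.sin(a),0]); z=np.array([0,0,-1.]); x=np.cross(y,z)
    G=Ro.from_matrix(np.c_[x,y,z]); d=R0.inv().apply(np.array(pos)-s["tool_pos"])/.04
    t=np.degrees((R0.inv()*G).as_rotvec())/8
    print("shift",d.round(3),"turn",t.round(3),"pos",s["tool_pos"].round(4),"F",np.round(s["ft_force"],1),"w",s["grip_width"],"t",s["clock"]);return d,t
E
python3 - <<'E'
from h import *
s=r.sense(); print(Ro.from_rotvec(s["eef_rot"]).as_matrix().round(3))
move([.3,.4,.34],78); move([.5535,-.221,.34],78);move([.5535,-.221,.34],-102)
E
```

```text
[[-0.959  0.284 -0.001]
 [ 0.284  0.959 -0.002]
 [ 0.    -0.002 -1.   ]]
shift [-4.353 -1.397 -3.611] turn [-0.013 -0.001 -0.561] pos [0.1488 0.5028 0.1954] F [ 0.4 -0.8  0.6] w 0.08523173850968914 t 0.1
shift [-14.836 -14.485  -3.588] turn [-0.013 -0.001 -0.561] pos [0.1488 0.5028 0.1954] F [ 0.4 -0.8  0.6] w 0.08523173850968914 t 0.1
shift [-14.836 -14.485  -3.588] turn [-1.0000e-03  2.0000e-02  2.1939e+01] pos [0.1488 0.5028 0.1954] F [ 0.4 -0.8  0.6] w 0.08523173850968914 t 0.1
```

>>> drive_tool --pt "0 0 -1.2 0 0 0 85" --pt "0 0 -2.4 0 0 0 85" --pt "0 0 -3.6 0 0 0 85" --pt "-1.5 -1 -3.6 0 0 0 85" --pt "-2.5 -2 -3.6 0 0 -0.56 85" --pt "-3.5 -3 -3.6 0 0 -0.56 85" --pt "-4.3 -4 -3.6 0 0 -0.56 85" --pt "-5 -5 -3.6 0 0 -0.56 85"

```text
clock: 0.9
tool_pos: [0.272, 0.2853, 0.3397]
eef_rot: [0.328, 3.124, -0.001]
ft_force: [2.1, 0.1, 0.3]
grip_width: 0.0851
```

Run:
```python
from h import *
move([.5535,-.221,.34],78); print(r.sense()["joint_positions"])
```

```text
shift [-9.5120e+00 -1.0921e+01  1.0000e-03] turn [-0.005  0.001  0.003] pos [0.272  0.2853 0.3397] F [2.1 0.1 0.3] w 0.08513699799366765 t 0.9
[ 8.09750384e-01  8.79585980e-03 -6.81769493e-02  1.49432354e+00
 -4.29043062e-04  1.01880021e+00]
```

>>> drive_tool --pt "-1 -1.1 0 0 0 0 85" --pt "-2 -2.2 0 0 0 0 85" --pt "-3 -3.3 0 0 0 0 85" --pt "-4 -4.4 0 0 0 0 85" --pt "-4.7 -5.3 0 0 0 0 85" --pt "-5.4 -6.2 0 0 0 0 85" --pt "-6.1 -7.1 0 0 0 0 85" --pt "-6.5 -7.5 0 0 0 0 85"

```text
clock: 1.7
tool_pos: [0.4635, -0.0627, 0.34]
eef_rot: [-0.33, -3.124, -0.0]
ft_force: [0.3, 1.3, -0.4]
grip_width: 0.085
```

>>> drive_tool --pt "-0.6 -0.7 0 0 0 0 85" --pt "-1.2 -1.4 0 0 0 0 85" --pt "-1.8 -2.1 0 0 0 0 85" --pt "-2.4 -2.7 0 0 0 0 85" --pt "-2.8 -3.1 0 0 0 0 85" --pt "-3.0 -3.4 0 0 0 0 85" --pt "-3.0 -3.4 0 0 0 0 85" --pt "-3.0 -3.4 0 0 0 0 85"

```text
clock: 2.5
tool_pos: [0.552, -0.2181, 0.3396]
eef_rot: [-0.329, -3.123, -0.001]
ft_force: [-0.4, 0.1, 1.1]
grip_width: 0.085
```

Run:
```python
from h import *
move([.5535,-.221,.34],78); print(r.sense()["joint_positions"].round(3))
im,W=cloud("wrist"); np.savez("w1.npz",im=im,W=W); save(im,"w1.png")
```

```text
shift [-0.052 -0.063 -0.01 ] turn [ 0.005 -0.011 -0.004] pos [ 0.552  -0.2181  0.3396] F [-0.4  0.1  1.1] w 0.08499441381752584 t 2.5
[-0.377  0.38   0.406  1.599  0.    -0.167]
```

View pics/w1.png

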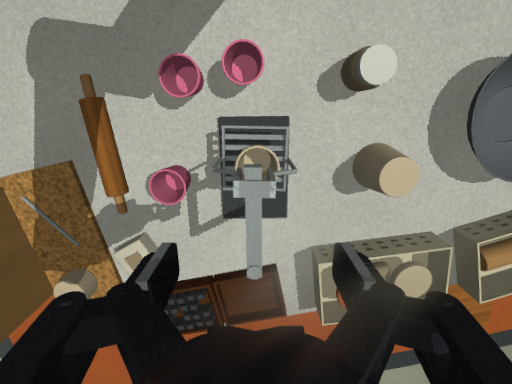

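The wrist view shows the eye's top bar at about (254,188), the hook running to the post at (254,272), and the lip at (253,172). The fingers straddle it.

Run:
```python
from h import *
Z=np.load("w1.npz"); W=Z["W"]
def pr(n,m):
    q=W[m]; c,sz,a=cv2.minAreaRect(q[:,:2].astype(np.float32)); print(n,m.sum(),q.mean(0).round(4),np.round(c,4),np.round(sz,4),round(a,1))
u,v=np.meshgrid(np.arange(512),np.arange(384))
roi=(u>210)&(u<300)&(v>110)&(v<290)
hk=roi&(v>200)&(v<260)&(W[...,2]>.235)&(W[...,2]<.255); pr("hook",hk)
q=W[hk][:,:2]; vx=cv2.fitLine(q.astype(np.float32),cv2.DIST_HUBER,0,.001,.001).ravel(); print(vx,np.degrees(np.arctan2(vx[1],vx[0])))
tb=roi&(v>178)&(v<200)&(W[...,2]>.24); pr("topbar",tb)
lip=roi&(v<180)&(W[...,2]>.24); pr("lip",lip)
pr("lip2",roi&(v<180)&(W[...,2]>.253))
pr("tray",roi&(np.abs(W[...,2]-.069)<.012))
cup=roi&(W[...,2]>.122)&(W[...,2]<.145)&(v<185)&(np.ptp(Z["im"].astype(int),axis=-1)>25); pr("cup",cup)
cv2.imwrite("pics/w1c.png",cv2.resize(Z["im"][140:220,205:305,::-1],None,fx=6,fy=6,interpolation=cv2.INTER_CUBIC))
for vv in range(164,202,3): print(vv,' '.join("%d"%(1000*W[vv,k,2]) if W[vv,k,2]==W[vv,k,2] else '-' for k in range(228,284,3)))
e=W[186:196,:,:]; g=(e[...,2]>.24)&(e[...,1]>-.3)&(e[...,1]<-.15); q=e[g]; d=np.array([np.cos(np.radians(78)),np.sin(np.radians(78))]); p=q[:,:2]@d; print("bar extent",p.min(),p.max(),"target", np.array([.5535,-.221])@d)
```

```text
hook 941 [ 0.6004 -0.2297  0.2449] [ 0.602  -0.2303] [0.0173 0.0714] 78.4
[ 0.9801236  -0.198388    0.6003689  -0.22966687] -11.442708
topbar 833 [ 0.5525 -0.2187  0.2502] [ 0.5547 -0.2191] [0.044  0.0227] 77.9
lip 284 [ 0.5352 -0.2162  0.2489] [ 0.5367 -0.2147] [0.0431 0.0163] 77.4
lip2 90 [ 0.5306 -0.2156  0.2567] [ 0.5306 -0.2157] [0.0168 0.0043] 78.2
tray 1822 [ 0.5423 -0.2166  0.0695] [ 0.553  -0.2189] [0.1156 0.1085] 77.0
cup 212 [ 0.5394 -0.2104  0.1335] [ 0.545  -0.2105] [0.0638 0.0411] 64.9
164 6 9 9 134 106 80 241 240 239 240 240 243 69 71 72 99 124 134 10
167 67 66 67 133 108 85 256 255 257 254 255 256 70 70 78 101 123 133 65
170 172 66 66 200 199 96 255 256 256 256 257 256 71 74 195 108 126 134 66
173 177 179 182 214 - 104 245 245 245 245 245 243 78 88 212 212 181 178 174
176 61 61 61 230 227 115 244 244 245 245 244 244 91 184 228 228 180 11 10
179 66 64 244 245 225 125 244 244 245 245 244 244 105 185 241 242 134 65 65
182 8 8 250 251 251 251 249 250 251 250 251 251 250 251 250 252 9 8 10
185 10 8 251 252 250 250 252 251 250 249 251 251 250 251 250 250 9 10 9
188 73 73 250 250 251 252 250 249 253 250 250 250 250 249 250 251 69 70 70
191 10 9 251 250 250 251 250 251 251 251 - 250 251 251 250 251 9 11 11
194 8 10 250 251 251 251 251 250 252 251 251 251 250 250 250 251 10 9 9
197 11 10 251 250 251 250 250 250 251 249 251 251 251 251 250 251 9 11 9
200 11 10 12 10 9 10 245 245 244 245 245 244 8 10 11 10 8 8 9
bar extent -0.12100544244653222 -0.07733060969994521 target -0.10109149889454118
```

View pics/w1c.png

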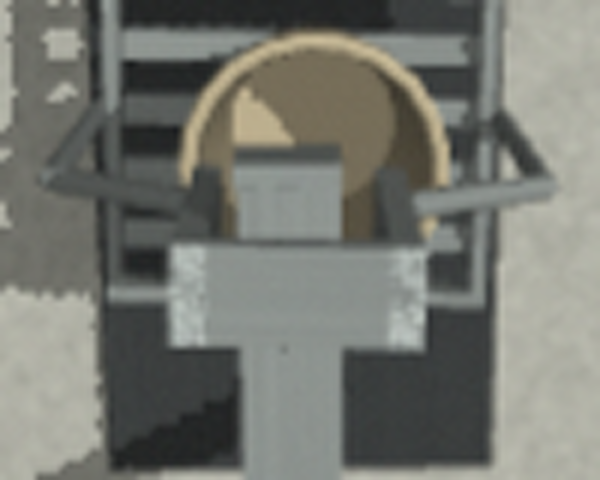

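The bar lies flat at z=0.251, 43.7 mm wide, centre (0.552,-0.219), jaw axis 78°. All of this matches the sizes given, so I descend.

>>> drive_tool --pt "0 -0.02 0.6 0 0 0 85" --pt "0 -0.02 1.2 0 0 0 85" --pt "0 -0.02 1.8 0 0 0 85" --pt "0 -0.02 2.4 0 0 0 85" --pt "0 -0.02 2.8 0 0 0 85" --pt "0 -0.02 3.1 0 0 0 85" --pt "0 -0.02 3.4 0 0 0 85" --pt "0 -0.02 3.4 0 0 0 85"

```text
clock: 3.35
tool_pos: [0.5512, -0.2184, 0.203]
eef_rot: [-0.327, -3.122, -0.001]
ft_force: [0.2, -1.0, 0.1]
grip_width: 0.0853
```

Run:
```python
from h import *
move([.552,-.219,.204],78); print(r.sense()["moment"].round(2))
im,W=cloud("wrist"); np.savez("w2.npz",im=im,W=W)
g=(W[...,2]>.248)&(W[...,2]<.2535)&(W[...,0]>.53)&(W[...,0]<.57)&(W[...,1]>-.25)&(W[...,1]<-.19)
print(g.sum(), cv2.minAreaRect(W[g][:,:2].astype(np.float32)))
```

```text
shift [-0.022 -0.011 -0.026] turn [ 0.003 -0.017  0.003] pos [ 0.5512 -0.2184  0.203 ] F [ 0.2 -1.   0.1] w 0.08527615167453548 t 3.35
[-0.02  0.01 -0.04]
2445 ((0.5453861951828003, -0.21723313629627228), (0.0443526953458786, 0.034069955348968506), 78.10882568359375)
```

>>> drive_tool --pt "0 0 0 0 0 0 60" --pt "0 0 0 0 0 0 50" --pt "0 0 0 0 0 0 47" --pt "0 0 0 0 0 0 45" --pt "0 0 0 0 0 0 44" --pt "0 0 0 0 0 0 40" --pt "0 0 0 0 0 0 20" --pt "0 0 0 0 0 0 20"

```text
clock: 4.2
tool_pos: [0.5525, -0.2194, 0.2051]
eef_rot: [0.329, 3.123, -0.001]
ft_force: [-0.5, 0.5, 4.9]
grip_width: 0.0421
```

>>> drive_tool --pt "0 0 0 0 0 0 20" --pt "0 0 0 0 0 0 20" --pt "0 0 0 0 0 0 20"

```text
clock: 4.5
tool_pos: [0.5525, -0.2194, 0.2051]
eef_rot: [0.329, 3.123, -0.001]
ft_force: [-1.2, -0.6, 5.4]
grip_width: 0.0418
```

>>> drive_tool --pt "0 0 -0.05 0 0 0 20" --pt "0 0 -0.12 0 0 0 20" --pt "0 0 -0.22 0 0 0 20" --pt "0 0 -0.35 0 0 0 20" --pt "0 0 -0.5 0 0 0 20" --pt "0 0 -0.65 0 0 0 20" --pt "0 0 -0.8 0 0 0 20" --pt "0 0 -0.9 0 0 0 20"

```text
clock: 5.3
tool_pos: [0.5525, -0.2193, 0.2412]
eef_rot: [0.329, 3.123, -0.0]
ft_force: [0.2, 0.5, -6.0]
grip_width: 0.0423
```

>>> drive_tool --pt "0 0 0 0 0 0 20" --pt "0 0 0 0 0 0 20"

```text
clock: 5.5
tool_pos: [0.5523, -0.2192, 0.2403]
eef_rot: [0.329, 3.124, -0.0]
ft_force: [-0.9, -0.7, -5.2]
grip_width: 0.0422
```

Run:
```python
from h import *
move([.552-.07*.98,-.219+.07*.2,.242],78);print(r.sense()["moment"].round(2))
im,W=cloud("scene"); save(cv2.resize(im[175:315,150:330],None,fx=4,fy=4,interpolation=cv2.INTER_CUBIC),"s2.png")
```

```text
shift [ 1.758 -0.011 -0.044] turn [-0.     0.001 -0.001] pos [ 0.5523 -0.2192  0.2403] F [-0.9 -0.7 -5.2] w 0.04217436503679822 t 5.5
[ 0.02 -0.02  0.01]
```

View pics/s2.png

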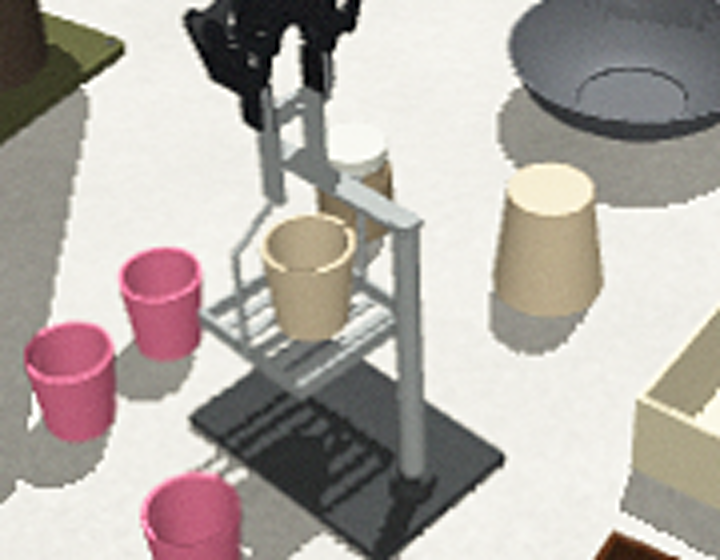

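The carrier is lifted and level: it weighs about 5.7 N (0.58 kg expected) with the eye clear above the hook. Next I draw it off along the stand's -x.

>>> drive_tool --pt "0.04 0 0 0 0 0 20" --pt "0.14 0 0 0 0 0 20" --pt "0.28 0 0 0 0 0 20" --pt "0.44 0 0 0 0 0 20" --pt "0.62 0 0 0 0 0 20" --pt "0.8 0 0 0 0 0 20" --pt "0.98 0 0 0 0 0 20" --pt "1.16 0 0 0 0 0 20"

```text
clock: 6.35
tool_pos: [0.5061, -0.2094, 0.2403]
eef_rot: [0.329, 3.124, -0.0]
ft_force: [-0.3, 0.9, -5.9]
grip_width: 0.0424
```

>>> drive_tool --pt "0.18 0 0 0 0 0 20" --pt "0.34 0 0 0 0 0 20" --pt "0.48 0 0 0 0 0 20" --pt "0.58 0 0 0 0 0 20" --pt "0.64 0 0 0 0 0 20" --pt "0.66 0 0 0 0 0 20" --pt "0.66 0 0 0 0 0 20"

```text
clock: 7.05
tool_pos: [0.4811, -0.2041, 0.2402]
eef_rot: [0.329, 3.124, -0.0]
ft_force: [1.2, -1.4, -5.5]
grip_width: 0.0423
```

>>> drive_tool --pt "0 0 -0.05 0 0 0 20" --pt "0 0 -0.18 0 0 0 20" --pt "0 0 -0.38 0 0 0 20" --pt "0 0 -0.62 0 0 0 20" --pt "0 0 -0.9 0 0 0 20" --pt "0 0 -1.2 0 0 0 20" --pt "0 0 -1.4 0 0 0 20" --pt "0 0 -1.55 0 0 0 20"

```text
clock: 7.85
tool_pos: [0.4815, -0.2042, 0.3035]
eef_rot: [0.328, 3.123, -0.001]
ft_force: [1.2, -0.4, -6.0]
grip_width: 0.0418
```

Run:
```python
from h import *
T=np.load("top.npz"); W=T["W"]; Wt,Ws=W,np.load("scene.npz")["W"]
for A in (Wt,Ws):
    p=A[(np.hypot(A[...,0]-.59,A[...,1]-.29)<.14)&(A[...,2]>.058)&(A[...,2]<.072)]
    print("pan rim",len(p),cv2.minEnclosingCircle(p[:,:2].astype(np.float32)))
    p=A[(np.hypot(A[...,0]-.59,A[...,1]-.29)<.03)]; print(np.median(p,0))
move([.585,.29,.30],78); print(r.sense()["moment"].round(2),r.sense()["joint_positions"].round(2))
```

```text
pan rim 573 ((0.5800045728683472, 0.2688939869403839), 0.11974547803401947)
[0.59107924 0.29010574 0.00704565]
pan rim 260 ((0.5757529735565186, 0.2665538787841797), 0.12443526089191437)
[0.59272547 0.28986188 0.00488288]
shift [ 0.04  12.623  0.084] turn [-0.002  0.012 -0.001] pos [ 0.4815 -0.2042  0.3035] F [ 1.2 -0.4 -6. ] w 0.04184751039684681 t 7.85
[-0.03 -0.03 -0.06] [-0.4   0.23  0.1   1.44  0.   -0.19]
```

>>> drive_tool --pt "0 0.05 0 0 0 0 20" --pt "0 0.17 0 0 0 0 20" --pt "0 0.36 0 0 0 0 20" --pt "0 0.6 0 0 0 0 20" --pt "0 0.88 0 0 0 0 20" --pt "0 1.2 0 0 0 0 20" --pt "0 1.55 0 0 0 0 20" --pt "0 1.9 0 0 0 0 20"

```text
clock: 8.65
tool_pos: [0.497, -0.1282, 0.3022]
eef_rot: [-0.328, -3.124, -0.0]
ft_force: [0.6, 0.6, -6.2]
grip_width: 0.0421
```

>>> drive_tool --pt "0 0.35 0 0 0 0 20" --pt "0 0.7 0 0 0 0 20" --pt "0 1.05 0 0 0 0 20" --pt "0 1.4 0 0 0 0 20" --pt "0 1.75 0 0 0 0 20" --pt "0 2.1 0 0 0 0 20" --pt "0 2.45 0 0 0 0 20" --pt "0 2.8 0 0 0 0 20"

```text
clock: 9.45
tool_pos: [0.5204, -0.019, 0.3022]
eef_rot: [-0.329, -3.124, 0.0]
ft_force: [0.2, 0.2, -5.6]
grip_width: 0.0418
```

>>> drive_tool --pt "0 0.35 0 0 0 0 20" --pt "0 0.7 0 0 0 0 20" --pt "0 1.05 0 0 0 0 20" --pt "0 1.4 0 0 0 0 20" --pt "0 1.75 0 0 0 0 20" --pt "0 2.1 0 0 0 0 20" --pt "0 2.45 0 0 0 0 20" --pt "0 2.8 0 0 0 0 20"

```text
clock: 10.25
tool_pos: [0.5436, 0.0905, 0.3022]
eef_rot: [-0.329, -3.124, 0.0]
ft_force: [-0.0, 0.5, -5.6]
grip_width: 0.042
```

>>> drive_tool --pt "0 0.35 0 0 0 0 20" --pt "0 0.7 0 0 0 0 20" --pt "0 1.05 0 0 0 0 20" --pt "0 1.4 0 0 0 0 20" --pt "0 1.7 0 0 0 0 20" --pt "0 2.0 0 0 0 0 20" --pt "0 2.28 0 0 0 0 20" --pt "0 2.54 0 0 0 0 20"

```text
clock: 11.05
tool_pos: [0.5648, 0.1897, 0.3021]
eef_rot: [-0.329, -3.124, 0.0]
ft_force: [0.1, -0.3, -5.6]
grip_width: 0.0419
```

Run:
```python
from h import *
move([.58,.269,.30],78); print(r.sense()["moment"].round(2))
```

```text
shift [0.04  2.019 0.053] turn [-0.001 -0.    -0.001] pos [0.5648 0.1897 0.3021] F [ 0.1 -0.3 -5.6] w 0.041911450274603676 t 11.05
[-0.01 -0.02 -0.03]
```

>>> drive_tool --pt "0.01 0.3 0 0 0 0 20" --pt "0.02 0.63 0 0 0 0 20" --pt "0.03 0.95 0 0 0 0 20" --pt "0.04 1.25 0 0 0 0 20" --pt "0.04 1.52 0 0 0 0 20" --pt "0.04 1.74 0 0 0 0 20" --pt "0.04 1.9 0 0 0 0 20" --pt "0.04 1.99 0 0 0 0 20"

```text
clock: 11.85
tool_pos: [0.5797, 0.2676, 0.302]
eef_rot: [-0.328, -3.124, 0.0]
ft_force: [0.2, -0.3, -5.4]
grip_width: 0.042
```

>>> drive_tool --pt "0 0.03 0.03 0 0 0 20" --pt "0 0.03 0.12 0 0 0 20" --pt "0 0.03 0.25 0 0 0 20" --pt "0 0.03 0.4 0 0 0 20" --pt "0 0.03 0.52 0 0 0 20" --pt "0 0.03 0.58 0 0 0 20" --pt "0 0.03 0.6 0 0 0 20" --pt "0 0.03 0.6 0 0 0 20"

```text
clock: 12.65
tool_pos: [0.5798, 0.2681, 0.2782]
eef_rot: [-0.329, -3.124, 0.0]
ft_force: [-0.2, 0.0, -4.7]
grip_width: 0.0424
```

>>> drive_tool --pt "0 0 0 0 0 0 20" --pt "0 0 0 0 0 0 20" --pt "0 0 0 0 0 0 20"

```text
clock: 12.95
tool_pos: [0.5799, 0.2682, 0.2784]
eef_rot: [0.329, 3.124, 0.0]
ft_force: [0.3, 0.6, -5.4]
grip_width: 0.0422
```

Run:
```python
from h import *
move([.58,.269,.278],78); s=r.sense(); print(s["moment"].round(2),s["qvel"].round(3))
im,W=cloud("scene"); it,Wt=cloud("top")
a=cv2.resize(im[90:240,230:380],(400,400),interpolation=cv2.INTER_CUBIC); b=cv2.resize(it[110:240,100:230],(400,400),interpolation=cv2.INTER_CUBIC)
save(np.hstack([a,b]),"fin.png")
p=Wt[(np.hypot(Wt[...,0]-.58,Wt[...,1]-.27)<.16)&(Wt[...,2]>.058)&(Wt[...,2]<.072)]
print("pan",len(p),cv2.minEnclosingCircle(p[:,:2].astype(np.float32)))
for n,A,I in(("top",Wt,it),("scene",W,im)):
  near=(np.hypot(A[...,0]-.58,A[...,1]-.27)<.1)
  p=A[near&(A[...,2]>.12)&(A[...,2]<.158)]
  if len(p)>10:
    print(n,"tray",len(p),cv2.minAreaRect(p[:,:2].astype(np.float32)),p[:,2].min())
    c=np.linalg.lstsq(np.c_[p[:,:2]-p[:,:2].mean(0),np.ones(len(p))],p[:,2],rcond=None)[0]; print(c)
for nm,(v,u) in dict(jar=(212,256),pot=(158,251)).items(): print(nm,Wt[v,u])
d=np.abs(it.astype(int)-np.load("top.npz")["im"]).sum(-1)>90
st=cv2.connectedComponentsWithStats(d.astype(np.uint8))[2]; print([x.tolist() for x in st[1:] if x[4]>25])
```

```text
shift [0.002 0.019 0.01 ] turn [ 0.002  0.002 -0.001] pos [0.5799 0.2682 0.2784] F [ 0.3  0.6 -5.4] w 0.042208887375046154 t 12.95
[-0.03  0.06 -0.01] [-0.     0.    -0.002  0.001  0.001 -0.   ]
pan 478 ((0.5798315405845642, 0.26833823323249817), 0.11987611651420593)
top tray 585 ((0.5815085172653198, 0.26598960161209106), (0.1135200560092926, 0.10811645537614822), 77.05996704101562) 0.13266911957429905
[0.00984275 0.01538794 0.14455247]
scene tray 414 ((0.5802270770072937, 0.2656606435775757), (0.11638350784778595, 0.11344414949417114), 77.92997741699219) 0.1302856337044371
[-0.00079693 -0.00499915  0.14244519]
jar [ 0.45190733 -0.00948335  0.090044  ]
pot [0.61813932 0.00453632 0.09397151]
[[0, 37, 499, 347, 97108], [212, 65, 8, 39, 175], [136, 68, 63, 19, 547], [228, 69, 38, 26, 508], [284, 73, 13, 9, 43], [171, 89, 30, 18, 249], [228, 94, 68, 16, 543], [7, 105, 8, 9, 29], [446, 108, 21, 20, 220], [182, 160, 14, 14, 75], [79, 179, 2, 22, 28], [47, 195, 8, 17, 43], [73, 204, 7, 74, 116], [26, 215, 4, 24, 49], [56, 221, 5, 16, 43], [319, 221, 5, 10, 31], [350, 221, 5, 9, 33], [242, 357, 23, 10, 101], [274, 367, 12, 17, 76]]
```

View pics/fin.png

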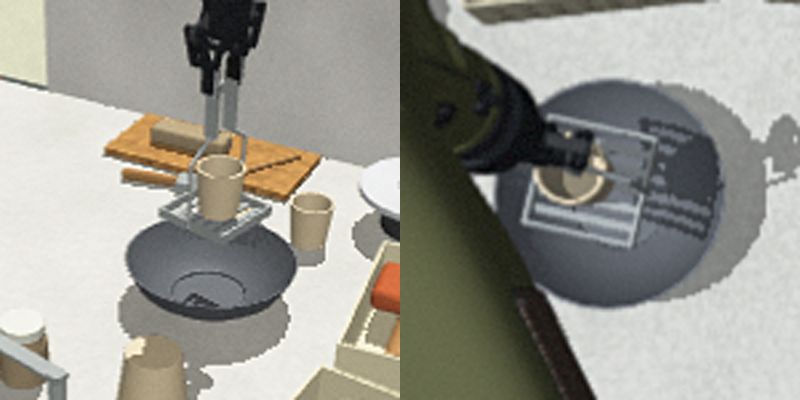

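The carrier hangs level over the pan's middle, with the cup upright on the tray and the arm still.

```bash
python3 -c "
from h import *
print(r.job_done()); s=r.sense(); print(s['tool_pos'],s['grip_width'],s['clock'])"
```

```text
the job is handed in; nothing more can be done
None
the job is handed in; nothing more can be done
```

The carrier is in the gripper, still and level over the middle of the pan, with the raw cream cup upright on its tray. I gripped it by the eye, lifted it about 36 mm, drew it 72 mm off the hook, and carried it at constant orientation. It was handed in at about 13 s.

Last checks, from the cameras and the state:
- **Position:** the tray centre is about 3 mm from the pan's centre. Its underside is at about 133 mm, roughly 68 mm above the rim.
- **Level:** the tray tilts no more than about 1°, which is within the measurement noise.
- **Hold:** the wrist carries about 5.5 N, which fits carrier plus cup. The finger opening is steady at 42 mm, slightly under the eye's 44 mm.
- **Surroundings:** the pan, jar and flowerpot measured unmoved, to within a few mm of depth noise. The readings between moves showed no contact force beyond about 5 N as the fingers closed on the eye, then the carrier's own weight.
- **Not checked:** I compared before and after pictures for the other bystanders, but the arm and its shadow made that inconclusive. The path passed clear of them.

No check failed.

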